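# Transfer a row of fan parts to the assembly rack in reverse order

## Robot

A 6-joint arm with a two-finger parallel gripper is mounted at the origin on the work surface. World frame = base frame: x ahead of the robot, y to its left, z up, the work surface at z = 0. Lengths are in m, angles in rad, forces in N, time in s.
With the tool pointing down it reaches from about 0.35 to 0.775 m from the base axis. Payload 7.3 kg.
Tool frame: the origin (TCP) lies on the centre line of the jaws, within the pads' length; the fingertips stand 8 mm ahead of it and the grasp point (between the pads) lies 11 mm behind it; z points along the fingers, y is the line along which they close (so a half turn about z gives the same grasp; the last joint's range is limited). The gripper opens to 92 mm and grips with 3 to 60 N. Pads are 19 mm wide; open, the fingers measure 130 mm over their backs; the gripper's body (75 mm by 190 mm) begins 47 mm behind the grasp point.
Start: joints at [1.195, 0.342, 1.524, -0, 1.275, -0.146], TCP at [0.12, 0.511, 0.235] pointing down, gripper open.
Joint ranges: [-2.53, 2.53], [-0.77, 2.02], [0.04, 2.7], [-1, 4.14], [0.28, 2.66], [-3.11, 3.11]. Speed limits (rad/s): [2.57, 2.57, 3.14, 3.14, 3.14, 3.14].

## Interface

Orientations are given as a rotation vector (axis times angle).
In Python, from station import observe, cams, close_job gives the robot as it stands.
- The arm moves only by the tool drive_tool, never from a script. Its argument "moves" is a list of rows, each a list of 6 numbers: the shift along the tool's x, y, z in cm, then the turn, a rotation vector about the tool's x, y, z in degrees. A call has 1 to 20 rows; each row shifts and turns the commanded pose from where the row before left it, along the tool's axes as they then stand; what a row does not reach is not made up. A row lasts 1/10 s, in which the tool goes at most 50 mm and 8.59 degrees, less where a joint would pass 70% of its speed; a pose out of reach is approached as far as the arm can. A call is refused whole if a number of a shift passes 5 or a number of a turn 8.59, either way. A call with a gripper value outside its range is refused whole. "jaw" is the closure, from 0 (fully open) to 1 (shut), set as the call begins (left out, the last holds). The fingers move at their own pace and stop on an object; "newtons" is the grip in N (left out, the last holds). Time passes only in rows, so rows that do not move let the fingers close. It gives the time, the measured TCP pose, the force, the opening and the grip force at its end, in the units of the state.
- observe(): the state, without advancing time (a new reading comes with each control period).
- cams.snapshot(name): name is "side" or "top"; returns the picture (480x640x3 uint8, red, green, blue); there is no depth.
- cams.camera_info(name): a dict with "fx", "fy", "cx", "cy" (pixels), "distortion" ([k1, k2, p1, p2, k3] as OpenCV has them; the pictures are not rectified), "origin" and "attitude" of the camera in the world. Camera axes: x right, y up, looking along -z (the intrinsics and any distortion apply to the point x, -y, -z); pixel columns grow to the right and rows downward; lengths in m; the calibration is good to about 2 mm. A picture is of the moment at which its call begins. camera_info takes no time and is no camera call.
- close_job(): hands the job in; it is judged then, once.
The state is a dict: "t": time; "q": joint angles; "joint_velocities": joint speeds; "joint_torque": joint torques, N m; "eef_pos": TCP position; "ee_rot": TCP orientation; "contact_force": force on the tool from outside, world axes, zero at the start; "ft_torque": the same for the moment, N m; "finger_gap": finger opening in m; "finger_force": force on a finger pad.
Only numpy, scipy, OpenCV 4.12 (cv2) and the standard library are available. Lean on these libraries where they do the work, as an engineer would, in place of code of your own. Each camera call takes 0.05 s, during which the arm holds its last target. There are 200 camera calls.

## Task

Move the four fan parts from the blue rack into the empty white rack, one to each compartment, in reverse order: seen from the robot, the part that stands furthest left in the blue rack must end up furthest right in the white rack, and so on through the row. Keep every part upright all the time, and leave each one standing released on the floor of its compartment.

Things in the scene. Friction and masses are not known exactly. Their poses are not given: they have to be found in the camera images.
- motor: Small steel motor: upright cylinder 42 mm in diameter and 50 mm high, dark vertical ribs round its lower half, a thin shaft (10 mm) on top; 69 mm high over all, about 0.25 kg. Grip the cylinder at about 33 mm above the underside. Origin: centre of the underside; z up.
- nose: Black plastic nose cone: upright cylinder 46 mm in diameter, straight sides up to 44 mm, then a rounded dome to 60 mm; about 0.08 kg. Grip the straight sides at about 33 mm above the underside. Origin: centre of the underside; z up.
- terminal: Grey plastic terminal box, square: 36 mm by 36 mm (37 mm at its lid, 50 to 56 mm up), a black round cable entry 18 mm wide on top; 66 mm high over all, about 0.12 kg. Grip two opposite sides at about 33 mm above the underside; the sides face along its x and y axes. Origin: centre of the underside; z up.
- bearing: Aluminium bearing housing: round flange foot 48 mm in diameter and 9 mm thick, from which a narrow neck 28 mm in diameter rises to 60 mm; about 0.18 kg. Grip the neck at about 33 mm above the underside. Origin: centre of the underside; z up.
- rack_in: The blue rack (fixed): flat blue plate 78 mm by 290 mm, 4 mm thick, that carries the four blue nests in a row along its y axis, centres at y = +106.5, +35.5, -35.5 and -106.5 mm. It may stand left or right of the robot's centre line; its y axis points to the robot's left (within 0.3 rad). Origin: centre of the underside, at table height.
- rack_out: White rack (fixed), empty at the start: open tray 76 x 288 mm, rim and three dividers 14 mm high, floor and walls 4 mm thick. Four compartments in a row along its y axis, centres at y = +106.5, +35.5, -35.5, -106.5 mm, each 68 (x) by 67 mm (y) inside. Left or right, opposite the blue rack; its y axis points to the robot's left within 0.3 rad. Origin: centre of the underside, at table height.
- nest_motor: Fixed blue nest in which the small motor stands at the start: open square box 69 mm wide, 10 mm high, walls and floor 3 mm thick, on the blue rack (its rim is 14 mm above the table). It stays where it is, so it tells where the small motor started. Origin: centre of its underside, 4 mm above the table.
- nest_nose: Fixed blue nest in which the nose cone stands at the start: open square box 69 mm wide, 10 mm high, walls and floor 3 mm thick, on the blue rack (its rim is 14 mm above the table). It stays where it is, so it tells where the nose cone started. Origin: centre of its underside, 4 mm above the table.
- nest_terminal: Fixed blue nest in which the terminal box stands at the start: open square box 69 mm wide, 10 mm high, walls and floor 3 mm thick, on the blue rack (its rim is 14 mm above the table). It stays where it is, so it tells where the terminal box started. Origin: centre of its underside, 4 mm above the table.
- nest_bearing: Fixed blue nest in which the bearing housing stands at the start: open square box 69 mm wide, 10 mm high, walls and floor 3 mm thick, on the blue rack (its rim is 14 mm above the table). It stays where it is, so it tells where the bearing housing started. Origin: centre of its underside, 4 mm above the table.
Mind the look-alikes: they are no part of the job. Leave any red look-alike of the bearing alone. What is shaped like the nest_bearing but orange or yellow is not meant.

How it is judged:
By the outcome, as a careful person would: the job done as asked, in the order asked, and still so for the second after the job is handed in, with the robot touching nothing.
It also fails if it takes over 115 s, if anything falls off the work surface, if the arm or the gripper's body presses on something with over 40 N, if the wrist force passes 120 N, or if a joint passes its speed limit or range.

## Working session

There is one attempt and no reset: what is moved stays moved. The work goes in short steps, Python scripts to look and compute and a tool call to move; the robot and the scene stay as the last step left them, time stands still between calls to the robot, and variables do not carry over. Pictures are saved under pics/ and viewed, at most 14 in all, crops included, and the job is handed in when it is done.

Besides the shell and the picture viewer there is one more tool, called after "Emit:" as name(argument=value, ...), one argument or row to a line, values as JSON. drive_tool: Moves the arm, as the interface text tells. Its arguments: {"type":"object","properties":{"moves":{"type":"array","items":{"type":"array","items":{"type":"number"}}},"jaw":{"type":"number"},"newtons":{"type":"number"}},"required":["moves"]}

```bash
mkdir -p pics; ls; python3 - <<'E'
from station import observe,cams
import cv2
print(observe())
for n in("top","side"):
    print(cams.camera_info(n)); cv2.imwrite(f"pics/{n}0.png",cams.snapshot(n)[:,:,::-1])
E
```

```text
pics
{'t': 0.0, 'q': array([ 1.19501571e+00,  3.42713953e-01,  1.52504652e+00,  1.93941058e-05,
        1.27543525e+00, -1.46035487e-01]), 'joint_velocities': array([ 0.00069405,  0.00092715,  0.00050891, -0.00068919,  0.00067181,
        0.00087258]), 'joint_torque': array([ 2.36721098e-04, -4.31238914e+01, -2.44219226e+01,  7.18901306e-02,
        5.56211499e-02, -1.09521932e-04]), 'eef_pos': array([0.11939314, 0.51081316, 0.23403923]), 'ee_rot': array([-3.60048921e-01, -3.12045712e+00,  2.42501971e-03]), 'contact_force': array([-0.23602247,  0.18760294, -0.29083943]), 'ft_torque': array([-0.00391269, -0.04167113, -0.00227952]), 'finger_force': 0.0, 'finger_gap': 0.09176094361306325}
{'fx': 577.355980173302, 'fy': 577.355980173302, 'cx': 328.6996912417338, 'cy': 241.47729801653543, 'distortion': array([-0.16994624,  0.        ,  0.        ,  0.        ,  0.        ]), 'origin': array([0.34232224, 0.04197968, 1.25491144]), 'attitude': array([ 0.08564683, -0.13287018, -1.5463884 ])}
{'fx': 457.1835505369399, 'fy': 457.1835505369399, 'cx': 314.3246495659413, 'cy': 238.58728194864275, 'distortion': array([-0.05980697,  0.        ,  0.        ,  0.        ,  0.        ]), 'origin': array([ 0.26908655, -0.52991104,  0.58114755]), 'attitude': array([ 0.83588085, -0.17759358, -0.34267572])}
```

View pics/top0.png

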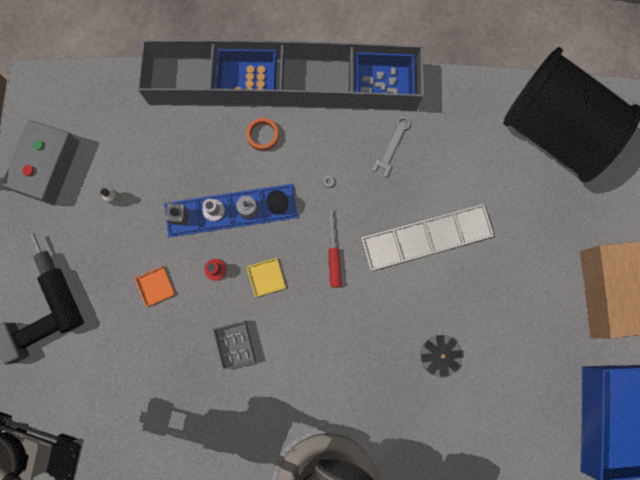

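View pics/side0.png

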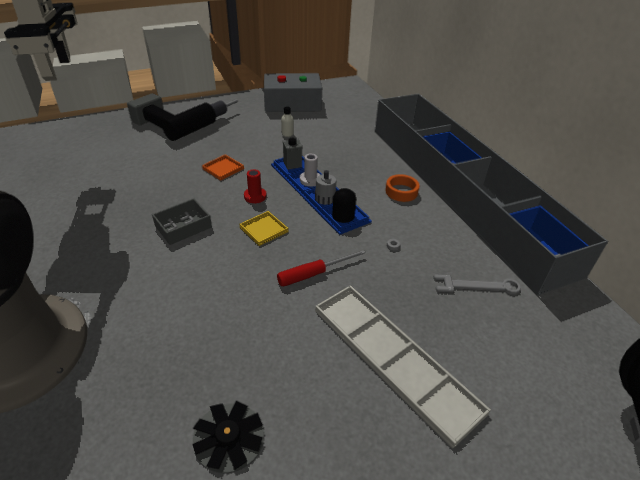

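The left-to-right order in the blue rack is terminal (175,212), bearing (212,209), motor (247,205), nose (277,202). The white rack spans about (363–493, 205–270). Next I'll measure both racks and enlarge the parts.

```bash
cat > h.py <<'E'
import numpy as np,cv2
from scipy.spatial.transform import Rotation as R
from station import observe,cams
def ray(n,px):
    c=cams.camera_info(n);K=np.array([[c['fx'],0,c['cx']],[0,c['fy'],c['cy']],[0,0,1]])
    u=cv2.undistortPoints(np.float64(px).reshape(-1,1,2),K,c['distortion'],None,None).reshape(-1,2)
    d=np.c_[u[:,0],-u[:,1],-np.ones(len(u))]
    return c['origin'],d@R.from_rotvec(c['attitude']).as_matrix().T
def plane(n,px,z):
    o,d=ray(n,px);return o+d*((z-o[2])/d[:,2:])
def proj(n,P):
    c=cams.camera_info(n);K=np.array([[c['fx'],0,c['cx']],[0,c['fy'],c['cy']],[0,0,1]])
    p=(np.atleast_2d(P)-c['origin'])@R.from_rotvec(c['attitude']).as_matrix()
    return cv2.projectPoints(p*[1,-1,-1],np.zeros(3),np.zeros(3),K,c['distortion'])[0].reshape(-1,2)
def rect(n,mask,z):
    cs=cv2.findContours(mask.astype(np.uint8),cv2.RETR_EXTERNAL,cv2.CHAIN_APPROX_NONE)[0]
    c=max(cs,key=cv2.contourArea).reshape(-1,2)
    p=plane(n,c,z)[:,:2]*1000
    (x,y),(w,h),a=cv2.minAreaRect(p.astype(np.float32))
    if w>h: a-=90   # long side direction, angle of y axis vs world y
    return x,y,w,h,(a+90)%180-90
E
python3 - <<'E'
from h import *
for n in("top","side"):
    im=cv2.imread(f"pics/{n}0.png");hsv=cv2.cvtColor(im,cv2.COLOR_BGR2HSV);H,S,V=cv2.split(hsv)
    roi=np.zeros(H.shape,bool)
    if n=="top": roi[170:250,150:310]=1
    else: roi[140:240,265:380]=1
    print(n,'blue',rect(n,(H>105)&(H<130)&(S>120)&roi,.004))
    roi[:]=0
    if n=="top": roi[195:280,350:505]=1
    else: roi[270:460,300:500]=1
    print(n,'white',rect(n,(S<50)&(V>140)&roi,.014))
t=cv2.imread("pics/top0.png")[175:245,155:305];s=cv2.imread("pics/side0.png")[125:240,265:380]
cv2.imwrite("pics/a.png",cv2.resize(t,None,fx=5,fy=5,interpolation=cv2.INTER_CUBIC))
cv2.imwrite("pics/b.png",cv2.resize(s,None,fx=5,fy=5,interpolation=cv2.INTER_CUBIC))
E
```

```text
top blue (583.5418701171875, 224.82464599609375, 76.82968139648438, 288.0831604003906, 10.0218505859375)
top white (534.4484252929688, -211.20213317871094, 77.23312377929688, 289.2782897949219, 16.86385154724121)
side blue (584.3768310546875, 229.1949462890625, 84.00950622558594, 304.1495056152344, 10.053401947021484)
side white (534.3843994140625, -212.86184692382812, 74.48809814453125, 284.3180236816406, 16.675769805908203)
```

View pics/a.png

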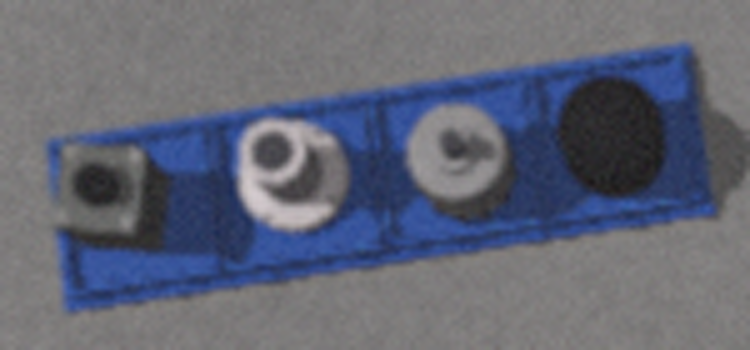

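View pics/b.png

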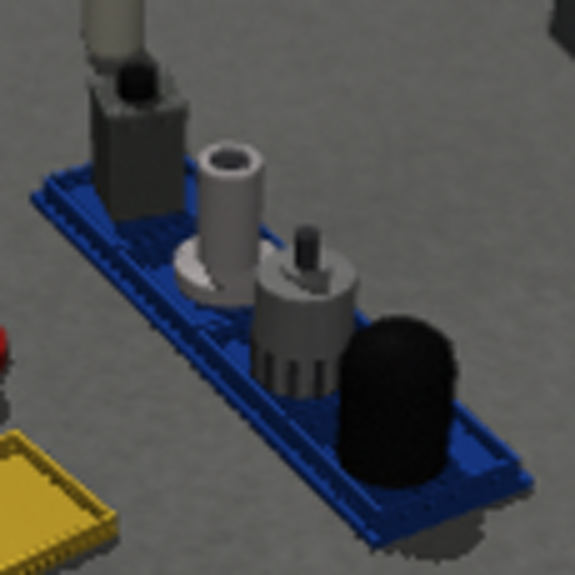

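The crops show all four parts clearly. In the top crop the cable entry is at (97,185), the bearing's top ring at (273,153), the motor's disc at (457,150) and the nose blob at (612,137). I'll triangulate these.

```bash
python3 - <<'E'
from h import *
T=lambda p:(np.array(p,float)+.5)/5-.5+[155,175]
S=lambda p:(np.array(p,float)+.5)/5-.5+[265,125]
def tri(a,b):
    o1,d1=ray('top',a);o2,d2=ray('side',b);d1=d1[0];d2=d2[0]
    k=np.linalg.lstsq(np.c_[d1,-d2],o2-o1,rcond=None)[0]
    return (o1+k[0]*d1+o2+k[1]*d2)/2*1000,np.linalg.norm(o1+k[0]*d1-o2-k[1]*d2)*1000
f=lambda n,p,z:np.round(plane(n,p,z)[0,:2]*1000,1)
for nm,a,b,z in[('term',(97,183),(137,68),.073),('bear',(273,153),(231,158),.067),('mot',(455,140),(307,232),.076)]:
    print(nm,*tri(T(a),S(b)),f('top',T(a),z),f('side',S(b),z))
print('flange',f('top',T((294,174)),.016),'motdisc',f('top',T((457,150)),.057),f('side',S((305,275)),.057))
hz={}
for n,r in(("top",(190,216,262,292)),("side",(185,225,330,360))):
    im=cv2.imread(f"pics/{n}0.png");m=np.zeros(im.shape[:2],np.uint8)
    a,b,c,d=r;m[a:b,c:d]=(im[a:b,c:d].max(2)<60)
    cs=cv2.findContours(m,0,1)[0];c=max(cs,key=cv2.contourArea);M=cv2.moments(c)
    p=(M['m10']/M['m00'],M['m01']/M['m00']);hz[n]=p
    print('nose',n,cv2.boundingRect(c),p,f(n,p,.031))
    q=plane(n,c.reshape(-1,2),.031)*1000;print(np.ptp(q,axis=0))
print(tri(hz['top'],hz['side']))
c=plane('top',[T(p) for p in((68,145),(143,150),(135,235),(58,230))],.063)[:,:2]*1000
print('lid',c.mean(0))
for i in range(4):
    v=c[(i+1)%4]-c[i];print(np.linalg.norm(v),np.degrees(np.arctan2(v[1],v[0])))
for nm,x,y,t in(('blue',583.5,225.5,10.03),('white',534.4,-212,16.8)):
    t=np.radians(t)
    for o in(106.5,35.5,-35.5,-106.5): print(nm,round(x-o*np.sin(t),1),round(y+o*np.cos(t),1))
o=observe();print(R.from_rotvec(o['ee_rot']).as_matrix().round(3))
E
```

```text
term [564.42090089 331.58956135  78.21700925] 0.7657982785599184 [565. 333.] [567.9 340.5]
bear [581.01028628 259.53493522  69.44166749] 1.9425374513787481 [580.6 260.2] [583.5 263.2]
mot [585.16644718 182.4049214   78.37401168] 0.5730043420638045 [585.9 182.6] [586.4 185.8]
flange [581.6 259.9] motdisc [585.6 183.8] [585.2 183.4]
nose top (267, 191, 21, 23) (277.10084033613447, 202.03081232492997) [598.1 119.9]
[48.72966737 43.8086244   0.        ]
nose side (330, 185, 30, 39) (342.62217965091526, 204.49872286079182) [599.1 125.5]
[ 73.84128997 127.49522367   0.        ]
(array([596.6418298 , 119.68917139,  35.82614521]), np.float64(0.86997136328897))
lid [563.9900805  333.56106096]
32.43519077172558 -92.68800538739251
36.51630598566906 178.004829892248
33.1472633728598 87.53562951637515
36.6440118673061 -3.1105917531180127
blue 565.0 330.4
blue 577.3 260.5
blue 589.7 190.5
blue 602.0 120.6
white 503.6 -110.0
white 524.1 -178.0
white 544.7 -246.0
white 565.2 -314.0
[[-0.974  0.228 -0.   ]
 [ 0.228  0.974 -0.001]
 [ 0.    -0.001 -1.   ]]
```

```bash
cat > plan.py <<'E'
import sys
from h import *
# args: x y (mm) tcp z(mm) yaw of tool y (deg)
x,y,z,a=map(float,sys.argv[1:5]);o=observe();M=R.from_rotvec(o['ee_rot']).as_matrix()
cur=np.degrees(np.arctan2(M[1,1],M[0,1]));t=-((a-cur+90)%180-90)
if len(sys.argv)>5: t=-(a-cur)
d=np.array([x,y,z])/1000-o['eef_pos'];N=M@R.from_rotvec([0,0,np.radians(t)]).as_matrix()
print('t',round(o['t'],2),'pos',(o['eef_pos']*1000).round(1),'yaw',cur.round(2),'tilt',M[:,2].round(3),'q',o['q'].round(2),'gap',o['finger_gap'])
print('TURN z',round(t,2),' shift after turn cm',(d@N*100).round(2),' shift before turn',(d@M*100).round(2))
E
python3 plan.py 564.5 332.5 180 -2.7
```

```text
t 0.1 pos [119.5 510.9 234.1] yaw 76.83 tilt [-0.    -0.001 -1.   ] q [ 1.19  0.34  1.52 -0.    1.28 -0.15] gap 0.0921361258051058
TURN z 79.53  shift after turn cm [-15.72  45.3    5.41]  shift before turn [-47.4   -7.22   5.41]
```

Emit:
drive_tool(
  moves=[
    [0,0,0,0,0,7.95],
    [0,0,0,0,0,7.95],
    [0,0,0,0,0,7.95],
    [0,0,0,0,0,7.95],
    [0,0,0,0,0,7.95],
    [0,0,0,0,0,7.95],
    [0,0,0,0,0,7.95],
    [0,0,0,0,0,7.95],
    [0,0,0,0,0,7.95],
    [0,0,0,0,0,7.95],
  ],
  jaw=0,
  newtons=20,
)

```text
t: 1.1
eef_pos: [0.1195, 0.511, 0.2343]
ee_rot: [2.278, 2.162, -0.001]
contact_force: [-0.6, -0.3, 0.2]
finger_gap: 0.0924
finger_force: 0.0
```

Emit:
drive_tool(
  moves=[
    [-1,3,0.36,0,0,0],
    [-1,3,0.36,0,0,0],
    [-1,3,0.36,0,0,0],
    [-1,3,0.36,0,0,0],
    [-1,3,0.36,0,0,0],
    [-1,3,0.36,0,0,0],
    [-1,3,0.36,0,0,0],
    [-1,3,0.36,0,0,0],
    [-1,3,0.36,0,0,0],
    [-1,3,0.36,0,0,0],
    [-1,3,0.36,0,0,0],
    [-1,3,0.36,0,0,0],
    [-1,3,0.36,0,0,0],
    [-1,3,0.36,0,0,0],
    [-1,3,0.36,0,0,0],
    [0,0,0,0,0,0],
    [0,0,0,0,0,0],
    [0,0,0,0,0,0],
  ],
)

```text
t: 2.9
eef_pos: [0.5612, 0.3409, 0.1805]
ee_rot: [-2.271, -2.169, 0.001]
contact_force: [-0.2, -0.5, -0.1]
finger_gap: 0.0915
finger_force: 0.0
```

```bash
python3 plan.py 564.5 332.5 29 -2.7
```

```text
t 2.9 pos [561.2 340.9 180.5] yaw -2.63 tilt [-0.001 -0.    -1.   ] q [0.43 0.63 1.2  0.   1.31 0.47] gap 0.09154759223333371
TURN z 0.07  shift after turn cm [-0.82  0.39 15.15]  shift before turn [-0.82  0.38 15.15]
```

Emit:
drive_tool(
  moves=[
    [-0.8,0.4,0,0,0,0],
    [0,0,0,0,0,0],
    [0,0,2.5,0,0,0],
    [0,0,2.5,0,0,0],
    [0,0,2.5,0,0,0],
    [0,0,2.5,0,0,0],
    [0,0,2,0,0,0],
    [0,0,1.5,0,0,0],
    [0,0,1,0,0,0],
    [0,0,0.6,0,0,0],
    [0,0,0,0,0,0],
    [0,0,0,0,0,0],
  ],
)

```text
t: 4.1
eef_pos: [0.5662, 0.3325, 0.0306]
ee_rot: [2.272, 2.169, 0.002]
contact_force: [0.2, 0.0, -0.1]
finger_gap: 0.0918
finger_force: 0.0
```

Emit:
drive_tool(
  moves=[
    [0,0,0,0,0,0],
    [0,0,0,0,0,0],
    [0,0,0,0,0,0],
    [0,0,0,0,0,0],
    [0,0,0,0,0,0],
    [0,0,0,0,0,0],
    [0,0,0,0,0,0],
    [0,0,0,0,0,0],
    [0,0,0,0,0,0],
    [0,0,0,0,0,0],
  ],
  jaw=1,
  newtons=20,
)

```text
t: 5.1
eef_pos: [0.5657, 0.3323, 0.0297]
ee_rot: [-2.273, -2.169, -0.0]
contact_force: [-0.3, 0.6, -1.1]
finger_gap: 0.0369
finger_force: 19.9
```

```bash
python3 plan.py 565.2 -314 180 16.8; python3 - <<'E'
from h import *
cv2.imwrite("pics/c.png",cv2.resize(cams.snapshot("side")[90:260,240:400,::-1],None,fx=3.5,fy=3.5,interpolation=cv2.INTER_CUBIC))
E
```

```text
t 5.1 pos [565.7 332.3  29.7] yaw -2.67 tilt [ 0.  0. -1.] q [0.41 0.78 1.36 0.   1.   0.46] gap 0.03692695949967449
TURN z -19.47  shift after turn cm [-61.85 -18.73 -15.03]  shift before turn [-64.56   2.95 -15.03]
```

View pics/c.png

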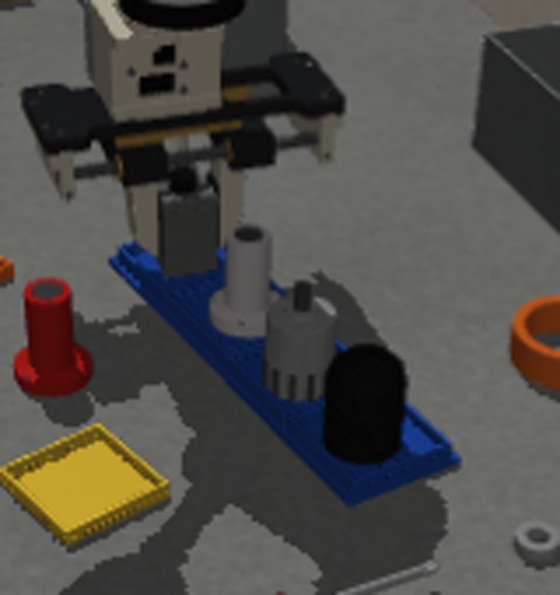

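The picture shows the terminal box held squarely between the fingers at (188,230). The gap of 36.9 mm fits its size, so I'll lift and carry it.

Emit:
drive_tool(
  moves=[
    [0,0,-0.5,0,0,0],
    [0,0,-1,0,0,0],
    [0,0,-1.5,0,0,0],
    [0,0,-2,0,0,0],
    [0,0,-2.5,0,0,0],
    [0,0,-2.5,0,0,0],
    [0,0,-2.5,0,0,0],
    [0,0,-2,0,0,0],
    [0,0,-0.5,0,0,0],
    [0,0,0,0,0,0],
    [0,0,0,0,0,0],
  ],
)

```text
t: 6.25
eef_pos: [0.5652, 0.3321, 0.1789]
ee_rot: [-2.272, -2.169, 0.002]
contact_force: [-0.5, 0.4, -0.5]
finger_gap: 0.0366
finger_force: 19.9
```

Emit:
drive_tool(
  moves=[
    [-1,0.1,0,0,0,0],
    [-2,0.1,0,0,0,0],
    [-3,0.2,0,0,0,0],
    [-3.8,0.2,0,0,0,0],
    [-3.8,0.2,0,0,0,0],
    [-3.8,0.2,0,0,0,0],
    [-3.8,0.2,0,0,0,0],
    [-3.8,0.2,0,0,0,0],
    [-3.8,0.2,0,0,0,0],
    [-3.8,0.2,0,0,0,0],
    [-3.8,0.2,0,0,0,0],
    [-3.8,0.2,0,0,0,0],
    [-3.8,0.2,0,0,0,0],
    [-3.8,0.2,0,0,0,0],
    [-3.8,0.2,0,0,0,0],
    [-3.8,0.2,0,0,0,0],
    [-3.8,0.2,0,0,0,0],
    [-3,0,0,0,0,0],
    [-2,0,0,0,0,0],
    [-1,0,0,0,0,0],
  ],
)

```text
t: 8.25
eef_pos: [0.5664, -0.3222, 0.1787]
ee_rot: [-2.273, -2.166, 0.001]
contact_force: [-0.8, -0.3, -0.9]
finger_gap: 0.0367
finger_force: 19.9
```

Emit:
drive_tool(
  moves=[
    [0,0,0,0,0,-4.5],
    [0,0,0,0,0,-5],
    [0,0,0,0,0,-5],
    [0,0,0,0,0,-5],
    [0,0,0,0,0,0],
    [0,0,0,0,0,0],
  ],
)

```text
t: 8.85
eef_pos: [0.5674, -0.3197, 0.1795]
ee_rot: [-1.874, -2.521, -0.0]
contact_force: [-0.6, 1.4, -0.4]
finger_gap: 0.0367
finger_force: 19.9
```

```bash
python3 plan.py 565.2 -314 27 16.8
```

```text
t 8.85 pos [ 567.4 -319.7  179.5] yaw 16.75 tilt [-0.     0.001 -1.   ] q [-0.63  0.62  1.22  0.    1.3  -0.92] gap 0.03672893044652804
TURN z -0.05  shift after turn cm [ 0.6  -0.05 15.25]  shift before turn [ 0.6  -0.05 15.25]
```

Emit:
drive_tool(
  moves=[
    [0.6,0,0,0,0,0],
    [0,0,0,0,0,0],
    [0,0,2,0,0,0],
    [0,0,2.5,0,0,0],
    [0,0,2.5,0,0,0],
    [0,0,2.5,0,0,0],
    [0,0,2,0,0,0],
    [0,0,1.5,0,0,0],
    [0,0,1,0,0,0],
    [0,0,0.6,0,0,0],
    [0,0,0.4,0,0,0],
    [0,0,0.15,0,0,0],
    [0,0,0,0,0,0],
    [0,0,0,0,0,0],
  ],
)

```text
t: 10.25
eef_pos: [0.566, -0.315, 0.0288]
ee_rot: [1.872, 2.522, 0.0]
contact_force: [0.3, -0.4, -1.4]
finger_gap: 0.0367
finger_force: 19.9
```

```bash
python3 plan.py 565.2 -314 27 16.8
```

```text
t 10.25 pos [ 566.  -315.    28.8] yaw 16.83 tilt [ 0.001 -0.001 -1.   ] q [-0.63  0.77  1.39  0.    0.99 -0.92] gap 0.03668485370118701
TURN z 0.03  shift after turn cm [ 0.12 -0.04  0.18]  shift before turn [ 0.12 -0.04  0.18]
```

Emit:
drive_tool(
  moves=[
    [0,0,0.15,0,0,0],
    [0,0,0,0,0,0],
    [0,0,0,0,0,0],
  ],
)

```text
t: 10.55
eef_pos: [0.5656, -0.3148, 0.0268]
ee_rot: [1.872, 2.523, 0.0]
contact_force: [-0.1, 0.2, 0.0]
finger_gap: 0.0366
finger_force: 19.9
```

Emit:
drive_tool(
  moves=[
    [0,0,0,0,0,0],
    [0,0,0,0,0,0],
    [0,0,0,0,0,0],
    [0,0,0,0,0,0],
    [0,0,0,0,0,0],
    [0,0,0,0,0,0],
    [0,0,0,0,0,0],
    [0,0,-1,0,0,0],
    [0,0,-2,0,0,0],
    [0,0,-3,0,0,0],
    [0,0,-4,0,0,0],
    [0,0,-3,0,0,0],
    [0,0,-2,0,0,0],
  ],
  jaw=0,
)

```text
t: 11.85
eef_pos: [0.5664, -0.3152, 0.1806]
ee_rot: [1.87, 2.519, 0.0]
contact_force: [0.8, 0.2, -0.9]
finger_gap: 0.0922
finger_force: 0.0
```

```bash
python3 plan.py 581.2 260 180 10
```

```text
t 11.85 pos [ 566.4 -315.2  180.6] yaw 16.84 tilt [ 0.004 -0.003 -1.   ] q [-0.63  0.61  1.24  0.    1.29 -0.92] gap 0.09222349524070227
TURN z 6.84  shift after turn cm [56.39 11.45 -0.08]  shift before turn [54.63 18.08 -0.08]
```

Emit:
drive_tool(
  moves=[
    [0,0,0,0,0,6.84],
    [3.3,0.67,0,0,0,0],
    [3.3,0.67,0,0,0,0],
    [3.3,0.67,0,0,0,0],
    [3.3,0.67,0,0,0,0],
    [3.3,0.67,0,0,0,0],
    [3.3,0.67,0,0,0,0],
    [3.3,0.67,0,0,0,0],
    [3.3,0.67,0,0,0,0],
    [3.3,0.67,0,0,0,0],
    [3.3,0.67,0,0,0,0],
    [3.3,0.67,0,0,0,0],
    [3.3,0.67,0,0,0,0],
    [3.3,0.67,0,0,0,0],
    [3.3,0.67,0,0,0,0],
    [3.3,0.67,0,0,0,0],
    [3.3,0.67,0,0,0,0],
    [3.3,0.67,0,0,0,0],
    [0,0,0,0,0,0],
    [0,0,0,0,0,0],
  ],
)

```text
t: 13.85
eef_pos: [0.5802, 0.258, 0.1771]
ee_rot: [2.017, 2.408, 0.0]
contact_force: [-0.0, 0.6, -0.0]
finger_gap: 0.0919
finger_force: 0.0
```

```bash
python3 plan.py 581.2 260 29 10
```

```text
t 13.85 pos [580.2 258.  177.1] yaw 10.09 tilt [ 0. -0. -1.] q [ 0.3   0.59  1.28 -0.    1.27  0.12] gap 0.09194125898716611
TURN z 0.09  shift after turn cm [ 0.19  0.13 14.81]  shift before turn [ 0.19  0.13 14.81]
```

Emit:
drive_tool(
  moves=[
    [0.2,0.1,0,0,0,0],
    [0,0,0,0,0,0],
    [0,0,2.5,0,0,0],
    [0,0,2.5,0,0,0],
    [0,0,2.5,0,0,0],
    [0,0,2.5,0,0,0],
    [0,0,2,0,0,0],
    [0,0,1.5,0,0,0],
    [0,0,0.8,0,0,0],
    [0,0,0.5,0,0,0],
    [0,0,0,0,0,0],
    [0,0,0,0,0,0],
    [0,0,0,0,0,0],
  ],
)

```text
t: 15.15
eef_pos: [0.5816, 0.2599, 0.0297]
ee_rot: [2.019, 2.406, 0.002]
contact_force: [0.6, 0.6, -0.3]
finger_gap: 0.0919
finger_force: 0.0
```

Emit:
drive_tool(
  moves=[
    [0,0,0,0,0,0],
    [0,0,0,0,0,0],
    [0,0,0,0,0,0],
    [0,0,0,0,0,0],
    [0,0,0,0,0,0],
    [0,0,0,0,0,0],
    [0,0,0,0,0,0],
    [0,0,0,0,0,0],
    [0,0,0,0,0,0],
    [0,0,0,0,0,0],
  ],
  jaw=1,
  newtons=25,
)

```text
t: 16.15
eef_pos: [0.5812, 0.2597, 0.0288]
ee_rot: [2.019, 2.406, 0.001]
contact_force: [0.4, -0.6, -0.1]
finger_gap: 0.0276
finger_force: 25.0
```

```bash
python3 plan.py 544.7 -246 180 16.8
```

```text
t 16.15 pos [581.2 259.7  28.8] yaw 9.99 tilt [ 0.  0. -1.] q [0.3  0.75 1.42 0.   0.97 0.13] gap 0.02755849300707317
TURN z -6.81  shift after turn cm [-47.35 -18.11 -15.13]  shift before turn [-49.17 -12.36 -15.13]
```

Emit:
drive_tool(
  moves=[
    [0,0,-0.5,0,0,0],
    [0,0,-1,0,0,0],
    [0,0,-1.5,0,0,0],
    [0,0,-2,0,0,0],
    [0,0,-2.5,0,0,0],
    [0,0,-2.5,0,0,0],
    [0,0,-2.5,0,0,0],
    [0,0,-2,0,0,0],
    [0,0,-0.6,0,0,0],
    [0,0,0,0,0,-3.4],
    [0,0,0,0,0,-3.4],
    [0,0,0,0,0,0],
  ],
)

```text
t: 17.35
eef_pos: [0.5807, 0.2595, 0.1796]
ee_rot: [-1.872, -2.522, 0.001]
contact_force: [0.5, -0.3, -1.7]
finger_gap: 0.0277
finger_force: 25.0
```

Emit:
drive_tool(
  moves=[
    [-0.9,-0.34,0,0,0,0],
    [-1.8,-0.69,0,0,0,0],
    [-3,-1.15,0,0,0,0],
    [-3,-1.15,0,0,0,0],
    [-3,-1.15,0,0,0,0],
    [-3,-1.15,0,0,0,0],
    [-3,-1.15,0,0,0,0],
    [-3,-1.15,0,0,0,0],
    [-3,-1.15,0,0,0,0],
    [-3,-1.15,0,0,0,0],
    [-3,-1.15,0,0,0,0],
    [-3,-1.15,0,0,0,0],
    [-3,-1.15,0,0,0,0],
    [-3,-1.15,0,0,0,0],
    [-3,-1.15,0,0,0,0],
    [-3,-1.15,0,0,0,0],
    [-1.8,-0.69,0,0,0,0],
    [-0.9,-0.34,0,0,0,0],
    [0,0,0,0,0,0],
    [0,0,0,0,0,0],
  ],
)

```text
t: 19.35
eef_pos: [0.5441, -0.2457, 0.1796]
ee_rot: [-1.873, -2.522, -0.001]
contact_force: [-0.4, -0.0, -2.4]
finger_gap: 0.0272
finger_force: 25.0
```

```bash
python3 plan.py 544.7 -246 26.5 16.8
```

```text
t 19.35 pos [ 544.1 -245.7  179.6] yaw 16.8 tilt [-0.     0.001 -1.   ] q [-0.55  0.52  1.4   0.    1.22 -0.85] gap 0.027249097429151818
TURN z 0.0  shift after turn cm [-0.06  0.05 15.31]  shift before turn [-0.06  0.05 15.31]
```

Emit:
drive_tool(
  moves=[
    [0,0,2,0,0,0],
    [0,0,2.5,0,0,0],
    [0,0,2.5,0,0,0],
    [0,0,2.5,0,0,0],
    [0,0,2,0,0,0],
    [0,0,1.5,0,0,0],
    [0,0,1,0,0,0],
    [0,0,0.6,0,0,0],
    [0,0,0.4,0,0,0],
    [0,0,0.2,0,0,0],
    [0,0,0,0,0,0],
    [0,0,0,0,0,0],
    [0,0,0,0,0,0],
  ],
)

```text
t: 20.65
eef_pos: [0.5444, -0.2468, 0.0282]
ee_rot: [1.873, 2.521, 0.0]
contact_force: [-1.1, -0.4, -0.9]
finger_gap: 0.0277
finger_force: 25.0
```

```bash
python3 plan.py 544.7 -246 26.5 16.8
```

```text
t 20.65 pos [ 544.4 -246.8   28.2] yaw 16.78 tilt [ 0.001 -0.    -1.   ] q [-0.55  0.7   1.55  0.    0.9  -0.85] gap 0.027702018107496673
TURN z -0.02  shift after turn cm [0.07 0.05 0.17]  shift before turn [0.07 0.05 0.17]
```

Emit:
drive_tool(
  moves=[
    [0,0,0.18,0,0,0],
    [0,0,0,0,0,0],
    [0,0,0,0,0,0],
  ],
)

```text
t: 20.95
eef_pos: [0.5441, -0.2466, 0.0258]
ee_rot: [-1.873, -2.522, -0.0]
contact_force: [0.6, -0.2, -1.2]
finger_gap: 0.0277
finger_force: 25.0
```

Emit:
drive_tool(
  moves=[
    [0,0,0,0,0,0],
    [0,0,0,0,0,0],
    [0,0,0,0,0,0],
    [0,0,0,0,0,0],
    [0,0,0,0,0,0],
    [0,0,0,0,0,0],
    [0,0,0,0,0,0],
    [0,0,-1,0,0,0],
    [0,0,-2,0,0,0],
    [0,0,-3,0,0,0],
    [0,0,-4,0,0,0],
    [0,0,-3,0,0,0],
    [0,0,-2,0,0,0],
    [0,0,0,0,0,3.4],
    [0,0,0,0,0,3.4],
    [0,0,0,0,0,0],
    [0,0,0,0,0,0],
  ],
  jaw=0,
)

```text
t: 22.65
eef_pos: [0.5441, -0.2466, 0.1763]
ee_rot: [2.017, 2.408, 0.0]
contact_force: [0.3, 0.3, 0.6]
finger_gap: 0.0921
finger_force: 0.0
```

```bash
python3 plan.py 585.5 183.3 180 10
```

```text
t 22.65 pos [ 544.1 -246.6  176.3] yaw 10.08 tilt [ 0. -0. -1.] q [-0.55  0.52  1.4   0.    1.22 -0.73] gap 0.09206710398035338
TURN z 0.08  shift after turn cm [41.62 11.54 -0.37]  shift before turn [41.6  11.6  -0.37]
```

Emit:
drive_tool(
  moves=[
    [3.2,0.89,0,0,0,0],
    [3.2,0.89,0,0,0,0],
    [3.2,0.89,0,0,0,0],
    [3.2,0.89,0,0,0,0],
    [3.2,0.89,0,0,0,0],
    [3.2,0.89,0,0,0,0],
    [3.2,0.89,0,0,0,0],
    [3.2,0.89,0,0,0,0],
    [3.2,0.89,0,0,0,0],
    [3.2,0.89,0,0,0,0],
    [3.2,0.89,0,0,0,0],
    [3.2,0.89,0,0,0,0],
    [3.2,0.89,0,0,0,0],
    [0,0,0,0,0,0],
    [0,0,0,0,0,0],
    [0,0,0,0,0,0],
  ],
)

```text
t: 24.25
eef_pos: [0.5858, 0.1823, 0.1758]
ee_rot: [-2.019, -2.406, 0.001]
contact_force: [0.2, -0.4, 0.6]
finger_gap: 0.0917
finger_force: 0.0
```

```bash
python3 plan.py 585.5 183.3 29 10
```

```text
t 24.25 pos [585.8 182.3 175.8] yaw 9.99 tilt [-0. -0. -1.] q [ 0.18  0.55  1.35 -0.    1.24  0.  ] gap 0.09170553404184936
TURN z -0.01  shift after turn cm [ 1.100e-01 -1.000e-02  1.468e+01]  shift before turn [ 1.100e-01 -1.000e-02  1.468e+01]
```

Emit:
drive_tool(
  moves=[
    [0.1,0,0,0,0,0],
    [0,0,2.5,0,0,0],
    [0,0,2.5,0,0,0],
    [0,0,2.5,0,0,0],
    [0,0,2.5,0,0,0],
    [0,0,2,0,0,0],
    [0,0,1.5,0,0,0],
    [0,0,0.8,0,0,0],
    [0,0,0.4,0,0,0],
    [0,0,0,0,0,0],
    [0,0,0,0,0,0],
    [0,0,0,0,0,0],
  ],
)

```text
t: 25.45
eef_pos: [0.5863, 0.1842, 0.0298]
ee_rot: [2.019, 2.406, 0.002]
contact_force: [-1.4, 0.1, -0.7]
finger_gap: 0.092
finger_force: 0.0
```

Emit:
drive_tool(
  moves=[
    [0,0,0,0,0,0],
    [0,0,0,0,0,0],
    [0,0,0,0,0,0],
    [0,0,0,0,0,0],
    [0,0,0,0,0,0],
    [0,0,0,0,0,0],
    [0,0,0,0,0,0],
    [0,0,0,0,0,0],
    [0,0,0,0,0,0],
    [0,0,0,0,0,0],
  ],
  jaw=1,
  newtons=35,
)

```text
t: 26.45
eef_pos: [0.5859, 0.1842, 0.0289]
ee_rot: [2.019, 2.406, 0.0]
contact_force: [1.2, -0.3, -0.2]
finger_gap: 0.0411
finger_force: 35.0
```

Emit:
drive_tool(
  moves=[
    [0,0,-0.5,0,0,0],
    [0,0,-1,0,0,0],
    [0,0,-1.5,0,0,0],
    [0,0,-2,0,0,0],
    [0,0,-2.5,0,0,0],
    [0,0,-2.5,0,0,0],
    [0,0,-2.5,0,0,0],
    [0,0,-2,0,0,0],
    [0,0,-0.6,0,0,0],
    [0,0,0,0,0,-3.4],
    [0,0,0,0,0,-3.4],
    [0,0,0,0,0,0],
    [0,0,0,0,0,0],
  ],
)

```text
t: 27.75
eef_pos: [0.5854, 0.1841, 0.1794]
ee_rot: [-1.875, -2.52, 0.001]
contact_force: [-0.8, -0.4, -2.2]
finger_gap: 0.0412
finger_force: 35.0
```

```bash
python3 plan.py 524.1 -178 180 16.8
```

```text
t 27.75 pos [585.4 184.1 179.4] yaw 16.7 tilt [-0.001 -0.    -1.   ] q [ 0.18  0.55  1.35  0.    1.25 -0.11] gap 0.04122550479977058
TURN z -0.1  shift after turn cm [-32.89 -16.34  -0.05]  shift before turn [-32.92 -16.28  -0.05]
```

Emit:
drive_tool(
  moves=[
    [-0.84,-0.41,0,0,0,0],
    [-1.67,-0.83,0,0,0,0],
    [-2.79,-1.38,0,0,0,0],
    [-2.79,-1.38,0,0,0,0],
    [-2.79,-1.38,0,0,0,0],
    [-2.79,-1.38,0,0,0,0],
    [-2.79,-1.38,0,0,0,0],
    [-2.79,-1.38,0,0,0,0],
    [-2.79,-1.38,0,0,0,0],
    [-2.79,-1.38,0,0,0,0],
    [-2.79,-1.38,0,0,0,0],
    [-2.79,-1.38,0,0,0,0],
    [-1.67,-0.83,0,0,0,0],
    [-0.84,-0.41,0,0,0,0],
    [0,0,0,0,0,0],
    [0,0,0,0,0,0],
  ],
)

```text
t: 29.35
eef_pos: [0.5247, -0.1778, 0.1799]
ee_rot: [-1.874, -2.521, -0.001]
contact_force: [-0.5, 0.3, -2.3]
finger_gap: 0.0414
finger_force: 35.0
```

Emit:
drive_tool(
  moves=[
    [0,0,2,0,0,0],
    [0,0,2.5,0,0,0],
    [0,0,2.5,0,0,0],
    [0,0,2.5,0,0,0],
    [0,0,2,0,0,0],
    [0,0,1.5,0,0,0],
    [0,0,1,0,0,0],
    [0,0,0.6,0,0,0],
    [0,0,0.4,0,0,0],
    [0,0,0.1,0,0,0],
    [0,0,0,0,0,0],
    [0,0,0,0,0,0],
    [0,0,0,0,0,0],
  ],
)

```text
t: 30.65
eef_pos: [0.5252, -0.1782, 0.0294]
ee_rot: [1.873, 2.521, 0.0]
contact_force: [0.4, -0.2, -1.6]
finger_gap: 0.0412
finger_force: 35.0
```

```bash
python3 plan.py 524.1 -178 26.3 16.8
```

```text
t 30.65 pos [ 525.2 -178.2   29.4] yaw 16.79 tilt [ 0.001 -0.    -1.   ] q [-0.47  0.64  1.68  0.    0.83 -0.76] gap 0.04115047897954461
TURN z -0.01  shift after turn cm [ 0.05 -0.1   0.31]  shift before turn [ 0.05 -0.1   0.31]
```

Emit:
drive_tool(
  moves=[
    [0,0,0.15,0,0,0],
    [0,0,0.12,0,0,0],
    [0,0,0,0,0,0],
    [0,0,0,0,0,0],
  ],
)

```text
t: 31.05
eef_pos: [0.525, -0.178, 0.0261]
ee_rot: [-1.873, -2.522, -0.0]
contact_force: [-0.7, 0.1, -2.0]
finger_gap: 0.0415
finger_force: 35.0
```

Emit:
drive_tool(
  moves=[
    [0,0,0,0,0,0],
    [0,0,0,0,0,0],
    [0,0,0,0,0,0],
    [0,0,0,0,0,0],
    [0,0,0,0,0,0],
    [0,0,0,0,0,0],
    [0,0,0,0,0,0],
    [0,0,-1,0,0,0],
    [0,0,-2,0,0,0],
    [0,0,-3,0,0,0],
    [0,0,-4,0,0,0],
    [0,0,-3,0,0,0],
    [0,0,-2,0,0,0],
    [0,0,0,0,0,3.4],
    [0,0,0,0,0,3.4],
    [0,0,0,0,0,0],
    [0,0,0,0,0,0],
  ],
  jaw=0,
)

```text
t: 32.75
eef_pos: [0.525, -0.178, 0.1766]
ee_rot: [2.017, 2.408, 0.0]
contact_force: [-0.5, 0.3, -0.3]
finger_gap: 0.0917
finger_force: 0.0
```

```bash
python3 plan.py 597.5 120 180 10
```

```text
t 32.75 pos [ 525.  -178.   176.6] yaw 10.09 tilt [ 0. -0. -1.] q [-0.47  0.45  1.53  0.    1.16 -0.64] gap 0.09172379169998415
TURN z 0.09  shift after turn cm [28.09 12.32 -0.34]  shift before turn [28.07 12.36 -0.34]
```

Emit:
drive_tool(
  moves=[
    [2.8,1.23,0,0,0,0],
    [2.8,1.23,0,0,0,0],
    [2.8,1.23,0,0,0,0],
    [2.8,1.23,0,0,0,0],
    [2.8,1.23,0,0,0,0],
    [2.8,1.23,0,0,0,0],
    [2.8,1.23,0,0,0,0],
    [2.8,1.23,0,0,0,0],
    [2.8,1.23,0,0,0,0],
    [2.8,1.23,0,0,0,0],
    [0,0,0,0,0,0],
    [0,0,0,0,0,0],
    [0,0,0,0,0,0],
  ],
)

```text
t: 34.05
eef_pos: [0.5973, 0.1182, 0.1761]
ee_rot: [-2.019, -2.406, 0.001]
contact_force: [-0.3, -0.8, 0.5]
finger_gap: 0.0914
finger_force: 0.0
```

```bash
python3 plan.py 597.5 120 29 10
```

```text
t 34.05 pos [597.3 118.2 176.1] yaw 9.99 tilt [-0. -0. -1.] q [ 0.07  0.54  1.37 -0.    1.23 -0.1 ] gap 0.0913626716003213
TURN z -0.01  shift after turn cm [ 0.18  0.06 14.71]  shift before turn [ 0.18  0.06 14.71]
```

Emit:
drive_tool(
  moves=[
    [0.2,0,0,0,0,0],
    [0,0,2.5,0,0,0],
    [0,0,2.5,0,0,0],
    [0,0,2.5,0,0,0],
    [0,0,2.5,0,0,0],
    [0,0,2,0,0,0],
    [0,0,1.5,0,0,0],
    [0,0,0.8,0,0,0],
    [0,0,0.4,0,0,0],
    [0,0,0,0,0,0],
    [0,0,0,0,0,0],
    [0,0,0,0,0,0],
  ],
)

```text
t: 35.25
eef_pos: [0.5978, 0.121, 0.0301]
ee_rot: [2.019, 2.406, 0.002]
contact_force: [0.2, 0.5, 0.6]
finger_gap: 0.0921
finger_force: 0.0
```

Emit:
drive_tool(
  moves=[
    [0,0,0,0,0,0],
    [0,0,0,0,0,0],
    [0,0,0,0,0,0],
    [0,0,0,0,0,0],
    [0,0,0,0,0,0],
    [0,0,0,0,0,0],
    [0,0,0,0,0,0],
    [0,0,0,0,0,0],
    [0,0,0,0,0,0],
    [0,0,0,0,0,0],
  ],
  jaw=1,
  newtons=20,
)

```text
t: 36.25
eef_pos: [0.5972, 0.121, 0.0292]
ee_rot: [-2.019, -2.406, -0.0]
contact_force: [0.0, -0.1, 0.3]
finger_gap: 0.0454
finger_force: 20.0
```

Emit:
drive_tool(
  moves=[
    [0,0,-0.5,0,0,0],
    [0,0,-1,0,0,0],
    [0,0,-1.5,0,0,0],
    [0,0,-2,0,0,0],
    [0,0,-2.5,0,0,0],
    [0,0,-2.5,0,0,0],
    [0,0,-2.5,0,0,0],
    [0,0,-2,0,0,0],
    [0,0,-0.6,0,0,0],
    [0,0,0,0,0,-3.4],
    [0,0,0,0,0,-3.4],
    [0,0,0,0,0,0],
    [0,0,0,0,0,0],
  ],
)

```text
t: 37.55
eef_pos: [0.5969, 0.121, 0.1798]
ee_rot: [-1.875, -2.52, 0.001]
contact_force: [0.0, -0.4, -0.7]
finger_gap: 0.0454
finger_force: 20.0
```

```bash
python3 plan.py 503.6 -110 180 16.8
```

```text
t 37.55 pos [596.9 121.  179.8] yaw 16.7 tilt [-0.001  0.    -1.   ] q [ 0.07  0.54  1.36  0.    1.24 -0.22] gap 0.045393969693650685
TURN z -0.1  shift after turn cm [-1.942e+01 -1.561e+01 -1.000e-02]  shift before turn [-1.944e+01 -1.558e+01 -1.000e-02]
```

Emit:
drive_tool(
  moves=[
    [-0.66,-0.53,0,0,0,0],
    [-1.33,-1.06,0,0,0,0],
    [-2.21,-1.77,0,0,0,0],
    [-2.21,-1.77,0,0,0,0],
    [-2.21,-1.77,0,0,0,0],
    [-2.21,-1.77,0,0,0,0],
    [-2.21,-1.77,0,0,0,0],
    [-2.21,-1.77,0,0,0,0],
    [-2.21,-1.77,0,0,0,0],
    [-1.33,-1.06,0,0,0,0],
    [-0.66,-0.53,0,0,0,0],
    [0,0,0,0,0,0],
    [0,0,0,0,0,0],
    [0,0,0,0,0,0],
  ],
)

```text
t: 38.95
eef_pos: [0.5045, -0.1095, 0.1802]
ee_rot: [-1.872, -2.523, -0.0]
contact_force: [1.0, 0.2, -0.8]
finger_gap: 0.0454
finger_force: 20.0
```

Emit:
drive_tool(
  moves=[
    [0,0,2,0,0,0],
    [0,0,2.5,0,0,0],
    [0,0,2.5,0,0,0],
    [0,0,2.5,0,0,0],
    [0,0,2,0,0,0],
    [0,0,1.5,0,0,0],
    [0,0,1,0,0,0],
    [0,0,0.6,0,0,0],
    [0,0,0.4,0,0,0],
    [0,0,0.1,0,0,0],
    [0,0,0,0,0,0],
    [0,0,0,0,0,0],
    [0,0,0,0,0,0],
  ],
)

```text
t: 40.25
eef_pos: [0.5046, -0.1103, 0.0297]
ee_rot: [1.873, 2.521, 0.001]
contact_force: [0.1, 0.2, -0.8]
finger_gap: 0.0452
finger_force: 20.0
```

```bash
python3 plan.py 503.6 -110 26.6 16.8
```

```text
t 40.25 pos [ 504.6 -110.3   29.7] yaw 16.79 tilt [ 0.001 -0.    -1.   ] q [-0.36  0.59  1.79  0.    0.77 -0.66] gap 0.04524414694049103
TURN z -0.01  shift after turn cm [ 0.06 -0.09  0.31]  shift before turn [ 0.06 -0.09  0.31]
```

Same release as before, then I'll back off to the left for an unobstructed look.

Emit:
drive_tool(
  moves=[
    [0,0,0.15,0,0,0],
    [0,0,0.12,0,0,0],
    [0,0,0,0,0,0],
    [0,0,0,0,0,0],
  ],
)

```text
t: 40.65
eef_pos: [0.5043, -0.1102, 0.0264]
ee_rot: [-1.873, -2.522, -0.0]
contact_force: [-0.5, -1.4, -0.7]
finger_gap: 0.0454
finger_force: 20.0
```

Emit:
drive_tool(
  moves=[
    [0,0,0,0,0,0],
    [0,0,0,0,0,0],
    [0,0,0,0,0,0],
    [0,0,0,0,0,0],
    [0,0,0,0,0,0],
    [0,0,0,0,0,0],
    [0,0,0,0,0,0],
    [0,0,-1,0,0,0],
    [0,0,-2,0,0,0],
    [0,0,-3,0,0,0],
    [0,0,-4,0,0,0],
    [0,0,-3,0,0,0],
    [0,0,-2,0,0,0],
    [0,0,0,0,0,0],
  ],
  jaw=0,
)

```text
t: 42.05
eef_pos: [0.5059, -0.1107, 0.1802]
ee_rot: [1.869, 2.517, 0.003]
contact_force: [-0.2, -0.6, -0.2]
finger_gap: 0.0917
finger_force: 0.0
```

Emit:
drive_tool(
  moves=[
    [3,0,0,0,0,0],
    [3,0,0,0,0,0],
    [3,0,0,0,0,0],
    [3,0,0,0,0,0],
    [3,0,0,0,0,0],
    [3,0,0,0,0,0],
    [3,0,0,0,0,0],
    [3,0,0,0,0,0],
    [3,0,0,0,0,0],
    [0,0,0,0,0,0],
    [0,0,0,0,0,0],
  ],
)

```text
t: 43.15
eef_pos: [0.4258, 0.1485, 0.176]
ee_rot: [-1.871, -2.523, 0.001]
contact_force: [-0.9, -0.6, 0.5]
finger_gap: 0.0918
finger_force: 0.0
```

```bash
python3 - <<'E'
from h import *
a=cams.snapshot("top")[190:280,350:505,::-1];b=cams.snapshot("side")[210:470,290:510,::-1]
cv2.imwrite("pics/d.png",cv2.resize(a,None,fx=5,fy=5,interpolation=cv2.INTER_CUBIC))
cv2.imwrite("pics/e.png",cv2.resize(b,None,fx=2.3,fy=2.3,interpolation=cv2.INTER_CUBIC))
print(observe()['t'],observe()['contact_force'])
E
```

```text
43.25 [ 0.7506597  -0.79018033 -1.0633601 ]
```

View pics/d.png

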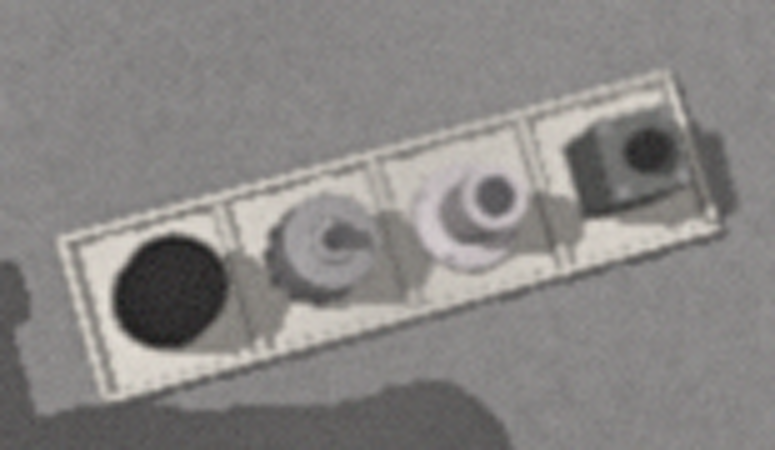

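View pics/e.png

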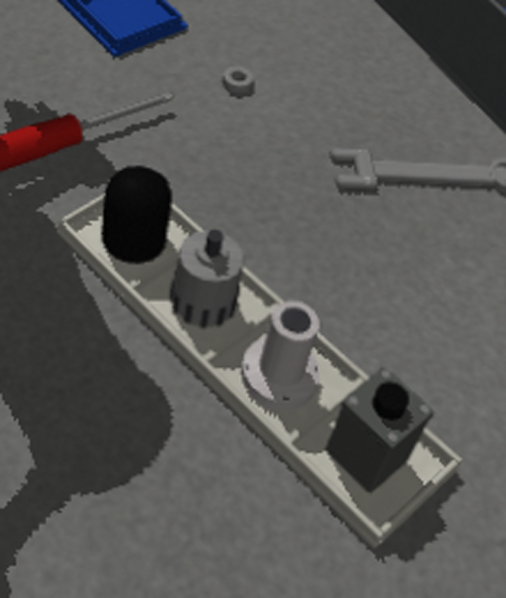

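Both views show all four parts upright, one to a compartment. In the top crop, left to right: nose (170,290), motor (325,245), bearing (485,205), terminal (640,155). That is the reversed order, so I'm handing the job in.

```bash
python3 -c "
from station import close_job
print(close_job())"
```

```text
the job is handed in; nothing more can be done
None
```

The four parts stand upright and released in the white rack in reverse order (nose, motor, bearing, terminal from left to right), and I handed the job in after about 43 s of robot time; no verdict was returned.

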